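# Slide a laser-cut panel over the board's edge and stack it

## Robot

A 6-joint arm with a two-finger parallel gripper is mounted at the origin on the work surface. World frame = base frame: x ahead of the robot, y to its left, z up, the work surface at z = 0. Lengths are in m, angles in rad, forces in N, time in s.
With the tool pointing down it reaches from about 0.4 to 0.825 m from the base axis. Payload 7 kg.
Tool frame: the origin (TCP) lies between the finger pads; the fingertips stand 17 mm ahead of it and the grasp point (between the pads) lies 2 mm behind it; x points along the fingers, z is the direction in which the jaws open and shut, and the axes are right-handed (so a half turn about x gives the same grasp; the last joint's range is limited). The gripper opens to 88 mm and grips with 3 to 60 N. Pads are 19 mm wide; open, the fingers measure 130 mm over their backs; the gripper's body (78 mm by 193 mm) begins 47 mm behind the grasp point.
Start: joints at [1.585, 0.359, 0.012, 0, -1.224, -0.288], TCP at [0.183, 0.65, 0.244] pointing down, gripper open.
Joint ranges: [-3.07, 3.07], [-1.43, 2.12], [-1.02, 1.25], [-3.03, 1.67], [-3.05, -0], [-3.03, 3.03]. Speed limits (rad/s): [2.39, 2.39, 3.01, 3.14, 3.14, 3.14].

## Interface

Orientations are given as [roll, pitch, yaw] about the fixed x, y, z axes, in that order (R = Rz(yaw) Ry(pitch) Rx(roll)).
In Python, from station import * gives the robot as it stands.
- The arm moves only by the tool step_arm, never from a script. Its argument "deltas" is a list of rows, each a list of 5 numbers: the shift along the tool's x, y, z in cm, then the turn about the tool's x in degrees, then the closure, from 0 (fully open) to 1 (shut). In form: [[dx, dy, dz, roll, fingers], ...]. A call has exactly 10 rows; each row is the pose to reach, as a shift and turn from the pose commanded when the call began, along the tool's axes at that moment; what a row does not reach only later rows make up. A row lasts 1/12 s, in which the tool goes at most 41.7 mm and 7.16 degrees, less where a joint would pass 70% of its speed; a pose out of reach is approached as far as the arm can. A call with a gripper value outside its range is refused whole. The fingers move at their own pace and stop on an object; "squeeze" is the grip in N (left out, the last holds). Time passes only in rows, so rows that repeat a pose let the fingers close, or fill a call up. It gives the time, the measured TCP pose, the force and the opening at its end, in the units of the state.
- get_state(): the state, without advancing time (a new reading comes with each control period).
- grab_frame(name): name is "side" or "top"; returns a dict with "pixels" (384x512x3 uint8, red, green, blue), "range_z" (384x512 float32, m along the optical axis (not along the pixel's ray), 0 where there is no reading), "fx", "fy", "cx", "cy" (pixels), "view" (4x4, takes a point from world to camera coordinates). Camera axes: x right, y down, z forward; pixel columns grow to the right and rows downward; lengths in m; the calibration is good to about 2 mm. A picture is of the moment at which its call begins.
- job_done(): hands the job in, once; it reports no verdict.
Trained networks look in the newest picture that a camera, given by its name, has taken for a name from the list of things; names that differ only in an ending like _2 or _b are one class to them, and where a whole thing is asked for, a point or a joint stands for the part that bears it (a point fixed in the world has none). Each returns a list of dicts, best first, with "conf" (0 to 1); they miss things now and then, are a little off and sometimes report something else, mostly with a low value. They report only what shows in the picture. A call takes as long as a camera call. They do not tell look-alikes from the thing itself.
- boxes_of(thing, camera): "extent" ([left, top, right, bottom] in pixels, round what is visible of it).
- masks_of(thing, camera): "mask" (384x512 bool, what is visible of it) and "extent" ([left, top, right, bottom] in pixels, round what is visible of it).
The state is a dict: "t": time; "q": joint angles; "qd": joint speeds; "joint_efforts": joint torques, N m; "eef_pos": TCP position; "ee_rot": TCP orientation; "force": force on the tool from outside, world axes, zero at the start; "moment": the same for the moment, N m; "width": finger opening in m.
Only numpy, scipy, OpenCV 4.12 (cv2) and the standard library are available. Lean on these libraries where they do the work, as an engineer would, in place of code of your own. Each camera call takes 0.05 s, during which the arm holds its last target.

## Task

In this model-making workshop two laser-cut panels lie flat in the lanes of the raised grey board, too snug to be gripped at their sides. Slide the blue one along its lane until about a third of it hangs over the board's edge that faces the two stacks and can be gripped by that end, then lay it squarely and centred on the spacer sticks at the top of the blue stack, lined up with the panels below, and let go. Do not drop it on the table, and leave the birch panel where it lies.

Things in the scene. Friction and masses are not known exactly. Their poses are not given: they have to be found in the camera images.
- blue_panel: Blue plywood panel with dark lattice cut-outs (drawn on, it is a solid plate), loose, about 35 g: 50 (x) by 140 (y) by 6 (z) mm. Origin: centre of its underside. It starts flat in one of the board's two lanes, its long y axis along the lane, all of it on the board.
- birch_panel: Bystander: same panel in pale birch, lying in the board's other lane; leave it there. Same size, origin and axes.
- board: Fixed grey board, 182 (x) x 240 (y) x 40 (z) mm, origin at its underside's centre. Two lanes along y, open at both ends, centred at x = -45 and +45 mm, 56 mm wide, smooth floor at z = 40, aluminium strips beside them rise to z = 48. Slide over its -y end (y = -120), which faces the stacks; bare table beyond. The panel's leading end starts 10 to 60 mm inside it and does not tip at 48 mm overhang.
- birch_stack: Bystander: fixed stack just like the blue one, but of birch panels. Same size, origin (centre of underside) and axes.
- blue_stack_top (a point): Top centre of the fixed blue stack, 42 mm above the table; x across, y along its panels. From the table up: blue panel 50 x 140 x 6 mm, two sticks, another panel, two sticks. Sticks: 46 (x) x 10 (y) x 15 (z) mm at y = -18 and +18, so 15 mm of free height lies below the laid panel's ends. The new panel's underside centre belongs at this point, its y along y, either way round.
Not all that is in view belongs to the job. There is more than one size of the blue_panel; the one meant has the size given above.

How it is judged:
By the outcome, as a careful person would: the job done as asked, in the order asked, and still so for the second after the job is handed in, with the robot touching nothing.
It also fails if it takes over 54 s, if anything falls off the work surface, if the arm or the gripper's body presses on something with over 40 N, if the wrist force passes 120 N, or if a joint passes its speed limit or range.

## Working session

There is one attempt and no reset: what is moved stays moved. The work goes in short steps, Python scripts to look and compute and a tool call to move; the robot and the scene stay as the last step left them, time stands still between calls to the robot, and variables do not carry over. Pictures are saved under pics/ and viewed, and the job is handed in when it is done.

Besides the shell and the picture viewer there is one more tool, called after "Request:" in YAML: its name, and indented under it one key for each argument. step_arm: Moves the arm, as the interface text tells. Its arguments: {"type":"object","properties":{"deltas":{"type":"array"},"squeeze":{"type":"number"}},"required":["deltas"]}

```bash
mkdir -p pics; ls; python3 - <<'E'
from station import *
import cv2,numpy as np
print(get_state())
for c in("side","top"):
    f=grab_frame(c); cv2.imwrite(f"pics/{c}0.png",f["pixels"][:,:,::-1]); np.savez(f"{c}0.npz",**f)
    print(c,f["fx"],f["fy"],f["cx"],f["cy"],f["view"].round(3).tolist())
    for n in("blue_panel","birch_panel","board","birch_stack","blue_stack_top"):
        print(n,[(round(d["conf"],2),[round(float(v)) for v in d["extent"]]) for d in boxes_of(n,c)])
E
```

```text
pics
{'t': 0.0, 'q': array([ 1.58509064e+00,  3.59388983e-01,  1.10135142e-02, -3.35879238e-04,
       -1.22412220e+00, -2.88097494e-01]), 'qd': array([-1.10875429e-03, -1.29994493e-03, -2.37649383e-05,  5.14781791e-04,
        1.55739205e-04, -8.48046032e-04]), 'joint_efforts': array([-6.90718957e-05, -5.82713342e+01,  2.93061268e+01,  6.99731871e+00,
        6.87642954e-03, -1.63073105e-04]), 'eef_pos': array([0.18242256, 0.6493726 , 0.24260416]), 'ee_rot': array([ 0.1046249 ,  1.56906593, -1.740089  ]), 'force': array([ 0.01824478, -0.58351658,  0.32022089]), 'moment': array([ 0.01772156, -0.01862425,  0.01103882]), 'width': 0.08753394180774302}
side 492.69003821816375 492.69003821816375 257.49634689597036 189.62739674639 [[-0.992, -0.126, 0.013, 0.484], [-0.092, 0.64, -0.763, 0.081], [0.088, -0.758, -0.646, 1.18], [0.0, 0.0, 0.0, 1.0]]
blue_panel [(0.97, [295, 270, 339, 290]), (0.65, [240, 215, 264, 262])]
birch_panel [(0.8, [200, 219, 224, 273])]
board [(0.77, [187, 204, 281, 303])]
birch_stack [(0.98, [269, 137, 284, 174])]
blue_stack_top [(0.7, [202, 122, 235, 162])]
top 376.7634632378845 376.7634632378845 251.58215004522555 191.8334324395071 [[-0.003, -1.0, -0.004, -0.012], [-0.991, 0.003, -0.137, 0.464], [0.137, 0.004, -0.991, 0.76], [0.0, 0.0, 0.0, 1.0]]
blue_panel [(0.94, [129, 229, 154, 278]), (0.84, [253, 179, 278, 225]), (0.82, [141, 172, 212, 202])]
birch_panel [(0.68, [125, 127, 192, 159])]
board []
birch_stack [(0.88, [305, 179, 375, 208])]
blue_stack_top [(0.56, [321, 102, 385, 136])]
```

```bash
python3 - <<'E'
import cv2
for c in("side","top"):
    i=cv2.imread(f"pics/{c}0.png"); cv2.imwrite(f"pics/{c}0b.png",cv2.resize(i,(800,600),interpolation=cv2.INTER_CUBIC))
E
```

```text
(no output)
```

View pics/side0b.png

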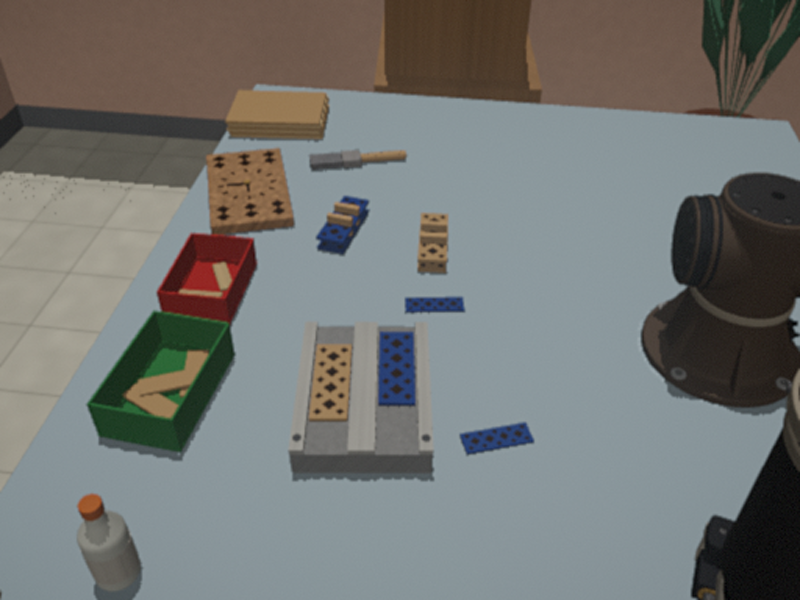

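View pics/top0b.png

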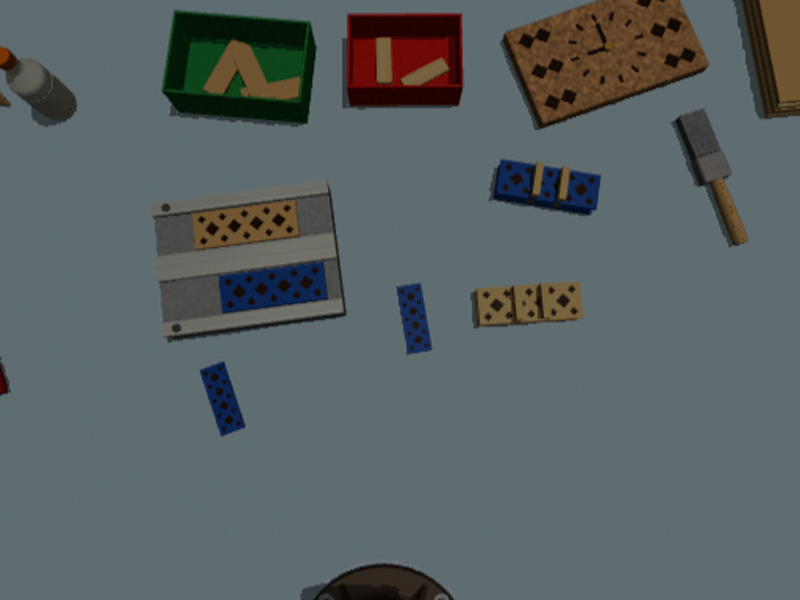

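```bash
cat > h.py <<'E'
import numpy as np,cv2
def pts(f,mask):
    v,u=np.nonzero(mask&(f["range_z"]>0)); z=f["range_z"][v,u]
    P=np.stack([(u-f["cx"])/f["fx"]*z,(v-f["cy"])/f["fy"]*z,z],1)
    V=np.array(f["view"],float); return (P-V[:3,3])@V[:3,:3]
def proj(f,p):
    V=np.array(f["view"],float); c=V[:3,:3]@np.asarray(p)+V[:3,3]
    return np.array([f["fx"]*c[0]/c[2]+f["cx"],f["fy"]*c[1]/c[2]+f["cy"]])
def rect(f,mask,z):
    # intersect pixel contour with plane z (sub-pixel-ish) -> minAreaRect
    m=cv2.resize(mask.astype(np.uint8)*255,None,fx=1,fy=1)
    v,u=np.nonzero(m)
    V=np.array(f["view"],float);R=V[:3,:3];o=-R.T@V[:3,3]
    c=[]
    for du in(-.5,.5):
        for dv in(-.5,.5):
            d=np.stack([(u+du-f["cx"])/f["fx"],(v+dv-f["cy"])/f["fy"],np.ones(len(u))],1)@R
            s=(z-o[2])/d[:,2]; c.append((o+d*s[:,None])[:,:2])
    q=np.concatenate(c).astype(np.float32)
    (cx,cy),(w,h),a=cv2.minAreaRect(q*1000)
    if w<h: w,h,a=h,w,a+90
    return round(cx,1),round(cy,1),round(w,1),round(h,1),round((a+90)%180-90,2),q
E
python3 - <<'E'
from station import *
from h import *
for c in("side","top"):
    f=grab_frame(c)
    for n in("blue_panel","birch_panel","board","birch_stack","blue_stack_top"):
        for d in masks_of(n,c):
            m=d["mask"]; P=pts(f,m)
            zt=np.percentile(P[:,2],[5,50,95])
            print(c,n,round(d["conf"],2),[round(float(v)) for v in d["extent"]],m.sum(),"z",zt.round(4),rect(f,m,float(zt[1]))[:5])
E
```

```text
side blue_panel 0.95 [258, 190, 296, 202] 406 z [-0.0007  0.0036  0.0062] (441.3, -40.8, 97.4, 46.5, 8.11)
side blue_panel 0.85 [239, 213, 266, 262] 1166 z [0.0401 0.0455 0.0479] (477.3, 148.0, 152.8, 54.1, -81.95)
side blue_panel 0.64 [294, 269, 340, 287] 660 z [-0.0003  0.0034  0.0057] (331.3, 221.3, 100.0, 43.0, 21.04)
side birch_panel 0.96 [199, 220, 228, 270] 1230 z [0.0409 0.0454 0.0478] (563.5, 186.8, 153.0, 55.6, -83.23)
side birch_panel 0.21 [242, 214, 267, 262] 1126 z [0.0418 0.0455 0.0479] (477.2, 149.7, 149.8, 53.8, -81.34)
side board 0.93 [185, 203, 278, 304] 5852 z [0.0111 0.0416 0.0493] (517.7, 194.7, 277.7, 185.8, -82.18)
side birch_stack 0.81 [269, 134, 286, 176] 681 z [0.0049 0.0276 0.0422] (458.1, -180.9, 178.6, 52.6, -86.42)
side blue_stack_top 0.86 [203, 122, 237, 160] 754 z [0.0035 0.0269 0.0421] (624.0, -213.7, 178.0, 71.6, 80.42)
side blue_stack_top 0.41 [196, 220, 223, 268] 1118 z [0.0427 0.0455 0.0479] (563.4, 189.1, 143.7, 52.9, -82.39)
top blue_panel 0.81 [142, 171, 213, 203] 1664 z [0.0432 0.046  0.0481] (480.5, 145.8, 144.3, 55.4, -81.48)
top blue_panel 0.68 [251, 181, 280, 224] 700 z [0.0011 0.004  0.0063] (444.6, -41.8, 97.0, 39.4, 7.15)
top blue_panel 0.6 [129, 234, 156, 280] 781 z [0.     0.0038 0.0062] (334.1, 220.4, 100.3, 41.8, 23.71)
top birch_panel 0.96 [123, 128, 191, 158] 1554 z [0.0436 0.046  0.0482] (565.6, 185.2, 143.0, 54.4, -82.52)
top board 0.72 [316, 101, 384, 140] 1744 z [0.0051 0.0271 0.0423] (625.0, -226.2, 146.9, 65.7, 81.18)
top board 0.69 [96, 119, 220, 217] 6899 z [0.0368 0.0463 0.0497] (519.4, 181.0, 247.1, 192.7, -82.22)
top birch_stack 0.75 [305, 177, 376, 210] 1707 z [0.0051 0.0273 0.0425] (458.7, -195.8, 149.1, 57.5, -87.04)
top blue_stack_top 0.56 [320, 101, 381, 136] 1684 z [0.0055 0.0272 0.0423] (624.7, -227.3, 144.8, 64.3, 80.25)
```

```bash
python3 - <<'E'
import cv2,numpy as np
i=cv2.imread("pics/top0.png")
a=cv2.resize(i[105:240,90:290],(800,540),interpolation=cv2.INTER_CUBIC);cv2.imwrite("pics/tb.png",a)
i=cv2.imread("pics/side0.png")
a=cv2.resize(i[110:310,170:350],(540,600),interpolation=cv2.INTER_CUBIC);cv2.imwrite("pics/sb.png",a)
E
```

```text
(no output)
```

View pics/tb.png

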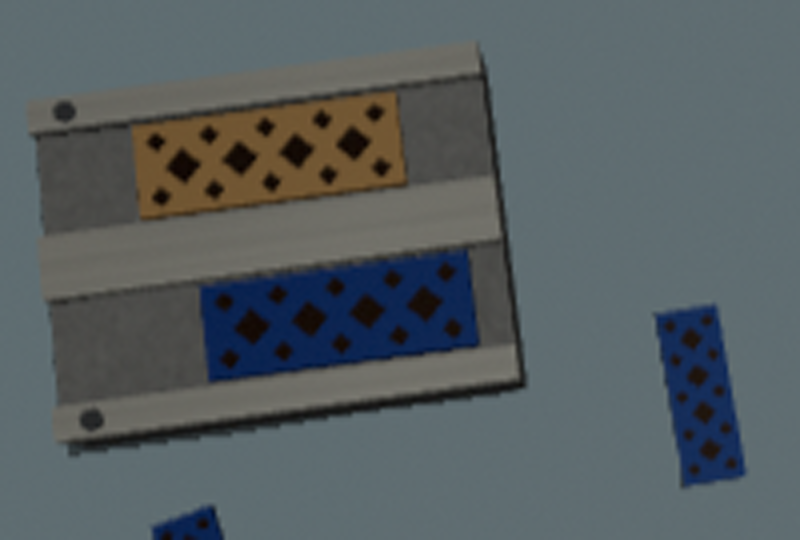

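View pics/sb.png

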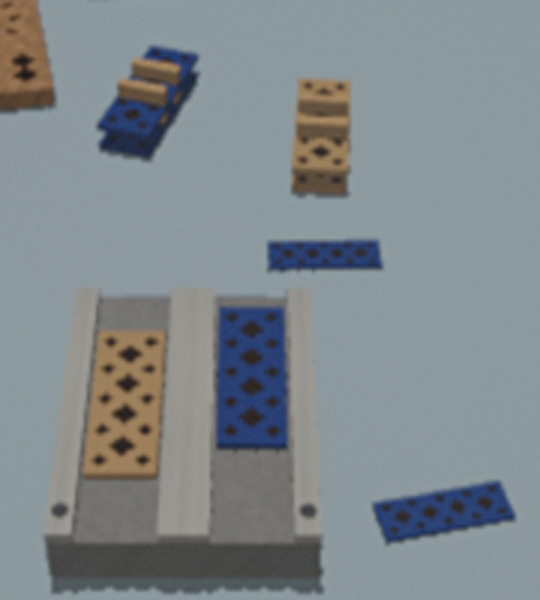

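```bash
cat > m.py <<'E'
from h import *
def blob(f,center,rad,zlo,zhi,blue=None):
    P=pts(f,np.ones(f["range_z"].shape,bool)); v,u=np.nonzero(f["range_z"]>0)
    c=f["pixels"][v,u].astype(int)
    k=(np.hypot(*(P[:,:2]-center).T)<rad)&(P[:,2]>zlo)&(P[:,2]<zhi)
    if blue is True: k&=(c[:,2]>c[:,0]+25)
    if blue is False: k&=(c[:,0]>c[:,2]+25)
    return P[k]
def sumr(Q):
    q=(Q[:,:2]*1000).astype(np.float32)
    (cx,cy),(w,h),a=cv2.minAreaRect(q)
    if w<h:w,h,a=h,w,a+90
    mu=q.mean(0);e,E=np.linalg.eigh(np.cov(q.T));d=E[:,1]
    return len(q),"rect",np.round([cx,cy,w,h,(a)%180],2),"pca",mu.round(1),round(float(np.degrees(np.arctan2(d[1],d[0]))%180),2),"z",np.median(Q[:,2]).round(4)
E
python3 - <<'E'
from station import *
from m import *
for c in("top","side"):
    f=grab_frame(c)
    print(c,"blue",sumr(blob(f,(.48,.146),.1,.038,.055,True)))
    print(c,"birch",sumr(blob(f,(.565,.185),.1,.038,.055,False)))
    print(c,"board",sumr(blob(f,(.52,.18),.18,.036,.06)))
    print(c,"bstack",sumr(blob(f,(.625,-.227),.1,.0235,.06)))
    print(c,"bstack top panel",sumr(blob(f,(.625,-.227),.1,.0235,.031,True)))
    print(c,"sticks",sumr(blob(f,(.625,-.227),.1,.038,.06)))
    print(c,"birchstack",sumr(blob(f,(.458,-.196),.1,.0235,.06)))
s=get_state()
from scipy.spatial.transform import Rotation as R
print(R.from_euler("xyz",s["ee_rot"]).as_matrix().round(3))
E
```

```text
top blue (1361, 'rect', array([480.58, 147.61, 142.22,  50.62,  97.43]), 'pca', array([480. , 146.5], dtype=float32), 97.47, 'z', np.float64(0.0459))
top birch (1398, 'rect', array([566.93, 186.94, 142.59,  52.5 ,  97.63]), 'pca', array([565.3, 185.8], dtype=float32), 97.75, 'z', np.float64(0.046))
top board (9864, 'rect', array([521.36, 183.61, 240.73, 182.81,  97.76]), 'pca', array([519.8, 182.6], dtype=float32), 97.62, 'z', np.float64(0.0462))
top bstack (1487, 'rect', array([ 661.14, -234.97,  140.88,  119.62,   79.94]), 'pca', array([ 626.6, -228.3], dtype=float32), 79.92, 'z', np.float64(0.0275))
top bstack top panel (971, 'rect', array([ 627.63, -229.03,  140.89,   51.6 ,   79.98]), 'pca', array([ 626.8, -228.2], dtype=float32), 79.91, 'z', np.float64(0.027))
top sticks (218, 'rect', array([ 627.5 , -229.15,   47.56,   46.67,  170.16]), 'pca', array([ 626.9, -229.1], dtype=float32), 80.68, 'z', np.float64(0.042))
top birchstack (1558, 'rect', array([ 461.06, -197.47,  140.08,   50.16,   93.61]), 'pca', array([ 460.6, -196.6], dtype=float32), 93.54, 'z', np.float64(0.0274))
sid
[... 472 characters left out ...]
ct', array([ 658.45, -234.67,  146.64,  121.06,   79.47]), 'pca', array([ 625.5, -220.2], dtype=float32), 79.25, 'z', np.float64(0.0282))
side bstack top panel (271, 'rect', array([ 624.86, -228.43,  146.64,   52.73,   79.47]), 'pca', array([ 625.5, -214.9], dtype=float32), 79.19, 'z', np.float64(0.0269))
side sticks (102, 'rect', array([ 626.04, -225.86,   54.95,   48.01,   78.49]), 'pca', array([ 624.8, -227.5], dtype=float32), 78.25, 'z', np.float64(0.0415))
side birchstack (557, 'rect', array([ 459.03, -197.02,  145.18,   49.75,   93.75]), 'pca', array([ 458.5, -188.2], dtype=float32), 93.9, 'z', np.float64(0.0283))
[[ 0.     0.963 -0.27 ]
 [ 0.    -0.27  -0.963]
 [-1.     0.    -0.   ]]
```

Candidates for the blue panel are the lane one (top px 177,187; measures 142 x 51 mm, z 46) and two loose ones (top px 266,202 and 142,257; about 95 x 38 mm, on the table). Only the lane one fits the 50 x 140 mm size and lies on the board, and the enlarged crop confirms it.

```bash
cat > go.py <<'E'
from station import *
import numpy as np
from scipy.spatial.transform import Rotation as R
C=np.array([520.2,183.0]);a=np.radians(7.65)
L=np.array([np.cos(a),np.sin(a)]);U=np.array([-np.sin(a),np.cos(a)])
def bp(u,l=-45): return C+l*L+u*U
def to(x,y,z,zyaw=None):
    s=get_state();M=R.from_euler("xyz",s["ee_rot"]).as_matrix()
    d=M.T@(np.array([x,y,z])-s["eef_pos"]*1000)
    yaw=np.degrees(np.arctan2(M[1,2],M[0,2]))
    print("pos",(s["eef_pos"]*1000).round(1),"zyaw",yaw.round(2),"tilt",M[:,0].round(4),"delta cm",(d/10).round(2),"norm",np.linalg.norm(d).round(1),"roll",None if zyaw is None else round(-((zyaw-yaw+180)%360-180),2),"t",s["t"],"F",s["force"].round(2),"w",s["width"],"q",s["q"].round(2))
E
python3 -c "
from go import *
print(bp(72)); to(*bp(72),143,-172.35)"
```

```text
[466.01577499 248.36872158]
pos [182.6 649.8 243.6] zyaw -105.69 tilt [ 0.  0. -1.] delta cm [10.06 38.14 30.99] norm 501.6 roll 66.66 t 1.3 F [-0.59 -0.28  0.33] w 0.08737158997267803 q [ 1.59  0.36  0.01  0.   -1.22 -0.29]
```

Request:
step_arm:
  deltas:
    - [0,3,2.4,6.5,1]
    - [0,6,4.9,13,1]
    - [0,9,7.3,19.5,1]
    - [0,12,9.7,26,1]
    - [0,15,12.2,32.5,1]
    - [0,18,14.6,39,1]
    - [0,21,17,45.5,1]
    - [0,24,19.5,52,1]
    - [1,27,22,58.5,1]
    - [2,30,24.4,65,1]
  squeeze: 20

```text
t: 2.13
eef_pos: [0.4063, 0.3324, 0.2243]
ee_rot: [-2.298, 1.568, 1.001]
force: [1.4, 0.9, -0.4]
width: 0.0262
```

```bash
python3 -c "
from go import *
to(*bp(72),100,-172.35)"
```

```text
pos [406.3 332.4 224.3] zyaw -170.98 tilt [ 0.0013  0.0021 -1.    ] delta cm [12.42  9.26 -4.56] norm 161.5 roll 1.37 t 2.1333 F [ 1.43  0.92 -0.41] w 0.026187066051850106 q [ 1.06  0.12 -0.35  0.   -1.1  -0.9 ]
```

Request:
step_arm:
  deltas:
    - [1.5,2,-1,1.5,1]
    - [3,4,-2,1.5,1]
    - [5,6,-3,1.5,1]
    - [7,8,-4,1.5,1]
    - [9,9.3,-4.6,1.5,1]
    - [11,9.3,-4.6,1.5,1]
    - [12.4,9.3,-4.6,1.5,1]
    - [12.4,9.3,-4.6,1.5,1]
    - [12.4,9.3,-4.6,1.5,1]
    - [12.4,9.3,-4.6,1.5,1]

```text
t: 2.97
eef_pos: [0.4663, 0.2501, 0.1005]
ee_rot: [-2.709, 1.57, 0.569]
force: [0.7, -0.3, -0.2]
width: 0.0005
```

```bash
python3 -c "
from go import *
for i in range(2):
  to(*bp(72),60,-172.35)
  f=grab_frame('side')
import cv2
cv2.imwrite('pics/s1.png',cv2.resize(f['pixels'][130:330,150:350,::-1],(600,600),interpolation=cv2.INTER_CUBIC))
"
```

```text
pos [466.3 250.1 100.5] zyaw -172.15 tilt [ 1.e-03  7.e-04 -1.e+00] delta cm [4.05 0.16 0.06] norm 40.6 roll 0.2 t 2.9667 F [ 0.74 -0.3  -0.21] w 0.0004785153830816381 q [ 0.86  0.26 -0.5   0.   -0.81 -0.73]
pos [466.4 250.3 100.8] zyaw -172.15 tilt [ 0.0015  0.0013 -1.    ] delta cm [4.08 0.19 0.07] norm 40.8 roll 0.2 t 3.0167 F [0.45 0.75 0.51] w 0.0004249088218955607 q [ 0.86  0.26 -0.5   0.   -0.81 -0.73]
```

View pics/s1.png

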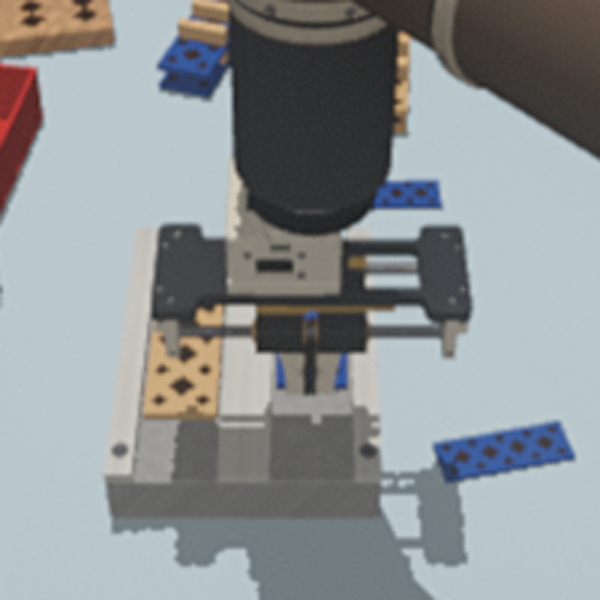

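Request:
step_arm:
  deltas:
    - [1,0,0,0.2,1]
    - [2,0,0,0.2,1]
    - [2.7,0,0,0.2,1]
    - [3.2,0,0,0.2,1]
    - [3.6,0,0,0.2,1]
    - [3.8,0,0,0.2,1]
    - [4.0,0,0,0.2,1]
    - [4.1,0,0,0.2,1]
    - [4.1,0,0,0.2,1]
    - [4.1,0,0,0.2,1]

```text
t: 3.9
eef_pos: [0.4659, 0.2496, 0.0587]
ee_rot: [-2.61, 1.57, 0.664]
force: [-0.3, 0.4, -0.8]
width: 0.0004
```

```bash
python3 -c "
from go import *
to(*bp(-10),59.5,-172.35)
f=grab_frame('side')
import cv2
cv2.imwrite('pics/s2.png',cv2.resize(f['pixels'][190:310,190:310,::-1],(600,600),interpolation=cv2.INTER_CUBIC))
"
```

```text
pos [465.9 249.6  58.7] zyaw -172.38 tilt [ 3.e-04  2.e-04 -1.e+00] delta cm [-0.08  8.32  0.  ] norm 83.2 roll -0.03 t 3.9 F [-0.35  0.35 -0.8 ] w 0.00043251178940659495 q [ 0.86  0.32 -0.54  0.   -0.71 -0.73]
```

View pics/s2.png

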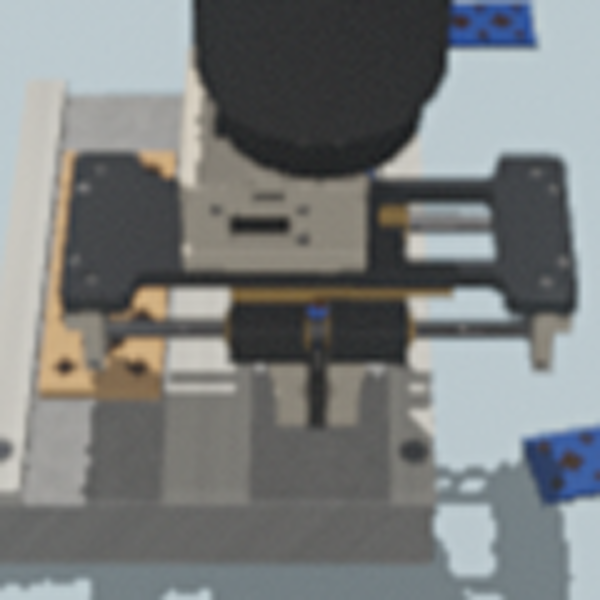

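Request:
step_arm:
  deltas:
    - [0,0.6,0,0,1]
    - [0,1.2,0,0,1]
    - [0,1.8,0,0,1]
    - [0,2.4,0,0,1]
    - [0,3.0,0,0,1]
    - [0,3.6,0,0,1]
    - [0,4.2,0,0,1]
    - [0,4.8,0,0,1]
    - [0,5.4,0,0,1]
    - [0,6.0,0,0,1]

```text
t: 4.78
eef_pos: [0.4739, 0.1894, 0.0586]
ee_rot: [-2.551, 1.571, 0.724]
force: [-0.5, 0.8, 0.5]
width: 0.0005
```

Request:
step_arm:
  deltas:
    - [0,0.5,0,0,1]
    - [0,0.9,0,0,1]
    - [0,1.2,0,0,1]
    - [0,1.5,0,0,1]
    - [0,1.7,0,0,1]
    - [0,1.8,0,0,1]
    - [0,1.9,0,0,1]
    - [0,2,0,0,1]
    - [0,2,0,0,1]
    - [0,2,0,0,1]

```text
t: 5.62
eef_pos: [0.4764, 0.1702, 0.0585]
ee_rot: [0.816, 1.571, -2.192]
force: [0.2, 0.4, 0.0]
width: 0.0003
```

```bash
python3 -c "
from go import *
from m import *
to(*bp(-16),59.5,-172.35)
f=grab_frame('side')
cv2.imwrite('pics/s3.png',cv2.resize(f['pixels'][160:310,180:330,::-1],(600,600),interpolation=cv2.INTER_CUBIC))
f=grab_frame('top')
cv2.imwrite('pics/t3.png',cv2.resize(f['pixels'][105:240,90:290,::-1],(800,540),interpolation=cv2.INTER_CUBIC))
for c in ('side','top'):
  f=grab_frame(c)
  Q=blob(f,bp(-96)/1000,.12,.036,.055,True)
  q=(Q[:,:2]*1000-C); u=q@U;l=q@L
  print(c,len(Q),'u',np.percentile(u,[0,1,99,100]).round(1),'l',np.percentile(l,[0,1,99,100]).round(1))
"
```

```text
pos [476.4 170.2  58.5] zyaw -172.38 tilt [-1.e-04 -1.e-04 -1.e+00] delta cm [-0.1   0.91 -0.02] norm 9.2 roll -0.03 t 5.6167 F [0.18 0.38 0.02] w 0.0002750893322875223 q [ 0.73  0.29 -0.59  0.   -0.7  -0.6 ]
side 32 u [-153.  -152.2  -15.4  -15.1] l [-69.5 -69.5 -21.  -20.9]
top 1209 u [-157.5 -156.6  -33.8  -27.4] l [-69.9 -69.2 -19.  -17.1]
```

View pics/s3.png

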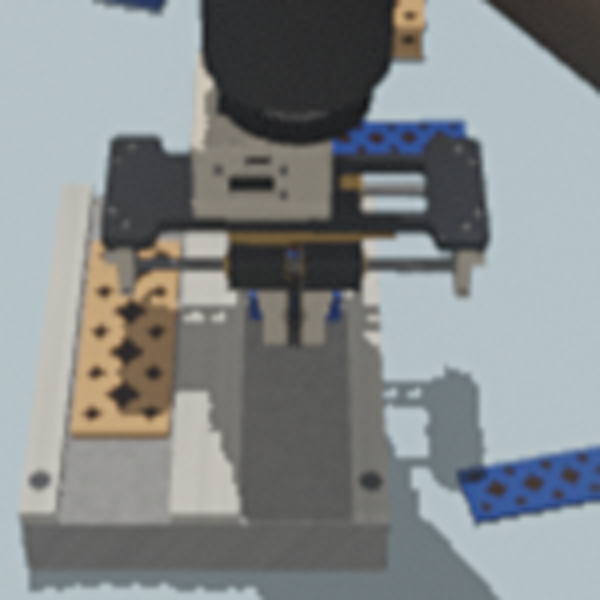

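View pics/t3.png

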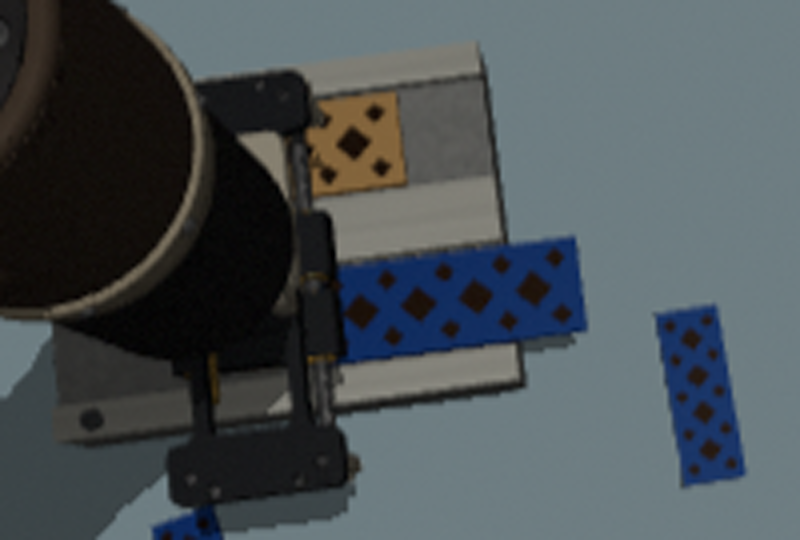

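Request:
step_arm:
  deltas:
    - [0,0.3,0,0,1]
    - [0,0.55,0,0,1]
    - [0,0.75,0,0,1]
    - [0,0.9,0,0,1]
    - [0,1.0,0,0,1]
    - [0,1.0,0,0,1]
    - [0,1.0,0,0,1]
    - [0,0.7,0,0,1]
    - [0,0.2,0,0,1]
    - [0,0,0,0,1]

```text
t: 6.65
eef_pos: [0.4765, 0.1709, 0.0586]
ee_rot: [-2.726, 1.57, 0.549]
force: [-0.5, -0.7, 0.0]
width: 0.0004
```

Request:
step_arm:
  deltas:
    - [-1,0,0,0,1]
    - [-3,0,0,0,0.8]
    - [-5,0,0,0,0.6]
    - [-6,2,0,0,0.5]
    - [-6,5.5,0,0,0.4]
    - [-6,9,0,0,0.3]
    - [-6,12,0,0,0.2]
    - [-6,14,0,0,0.1]
    - [-6,15,0,0,0]
    - [-6,15,0,0,0]

```text
t: 7.48
eef_pos: [0.4964, 0.02, 0.1191]
ee_rot: [3.114, 1.57, 0.103]
force: [-0.2, 1.3, 0.2]
width: 0.0548
```

```bash
python3 -c "
from go import *
from m import *
to(*bp(-143),45,-172.35)
f=grab_frame('top')
cv2.imwrite('pics/t4.png',cv2.resize(f['pixels'][105:240,90:290,::-1],(800,540),interpolation=cv2.INTER_CUBIC))
f=grab_frame('side')
cv2.imwrite('pics/s4.png',cv2.resize(f['pixels'][160:310,180:330,::-1],(600,600),interpolation=cv2.INTER_CUBIC))
for c in ('side','top'):
  f=grab_frame(c)
  Q=blob(f,bp(-96)/1000,.12,.036,.055,True)
  q=(Q[:,:2]*1000-C); u=q@U;l=q@L
  print(c,len(Q),'u',np.percentile(u,[0,1,99,100]).round(1),'l',np.percentile(l,[0,1,99,100]).round(1))
"
```

```text
pos [496.4  20.  119.1] zyaw -172.5 tilt [ 3.e-04  0.e+00 -1.e+00] delta cm [ 7.41 -1.53 -0.02] norm 75.7 roll -0.15 t 7.4833 F [-0.17  1.28  0.16] w 0.054793884462089194 q [ 0.44  0.19 -0.54  0.   -0.84 -0.31]
side 766 u [-169.8 -167.4  -27.5  -24.4] l [-71.3 -70.8 -21.8 -21.4]
top 827 u [-167.9 -165.8  -28.9  -28. ] l [-69.2 -68.9 -20.1 -19.5]
```

View pics/s4.png

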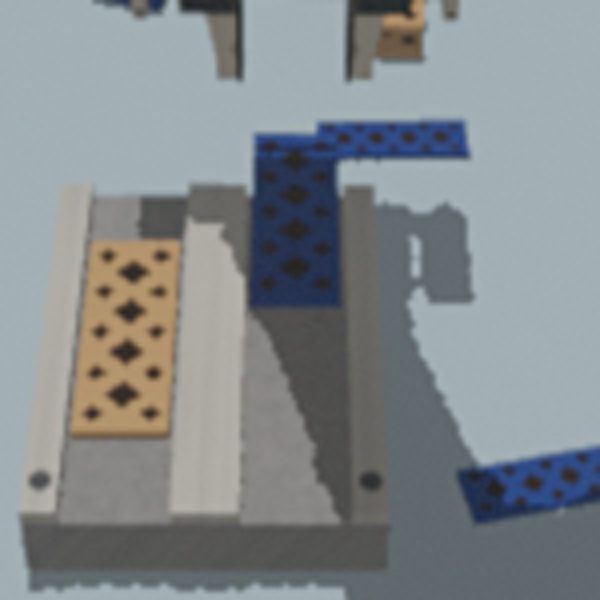

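View pics/t4.png

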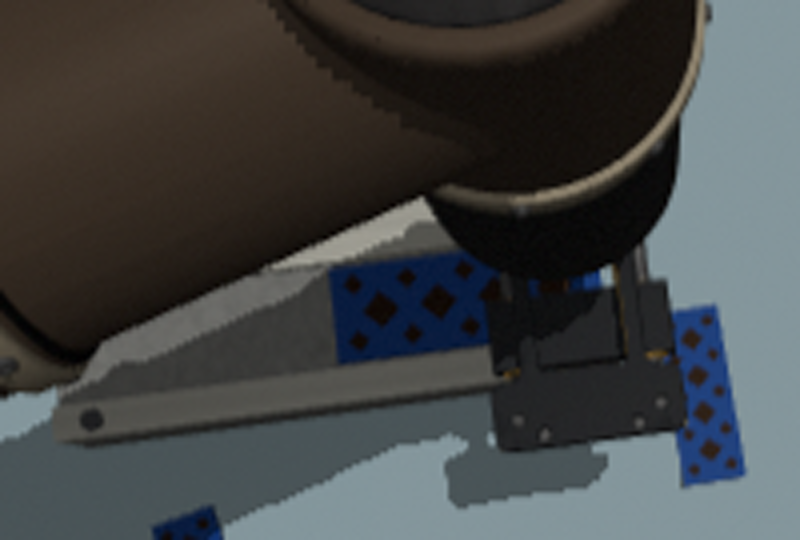

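Request:
step_arm:
  deltas:
    - [0,-0.5,0,0,0]
    - [0,-1,0,0,0]
    - [0,-1.4,0,0,0]
    - [0,-1.4,0,0,0]
    - [0,-1.4,0,0,0]
    - [1,-1.4,0,0,0]
    - [2,-1.4,0,0,0]
    - [3,-1.4,0,0,0]
    - [3.5,-1.4,0,0,0]
    - [3.5,-1.4,0,0,0]

```text
t: 8.52
eef_pos: [0.4933, 0.0348, 0.0817]
ee_rot: [0.264, 1.567, -2.745]
force: [0.3, -0.7, -0.1]
width: 0.0879
```

```bash
python3 -c "
from go import *
from m import *
to(*bp(-144,-45.2),45,-172.35)
f=grab_frame('side')
cv2.imwrite('pics/s5.png',cv2.resize(f['pixels'][130:280,180:330,::-1],(600,600),interpolation=cv2.INTER_CUBIC))
"
```

```text
pos [493.3  34.8  81.7] zyaw -172.42 tilt [-0.0031 -0.0013 -1.    ] delta cm [ 3.67  0.06 -0.13] norm 36.7 roll -0.07 t 8.5167 F [ 0.26 -0.74 -0.08] w 0.08788223631101642 q [ 0.47  0.24 -0.59 -0.   -0.75 -0.34]
```

View pics/s5.png

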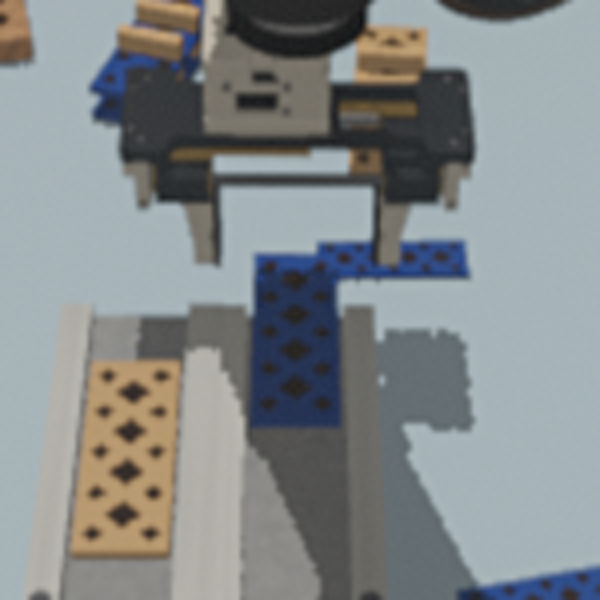

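Request:
step_arm:
  deltas:
    - [1,0.1,-0.1,0,0]
    - [2,0.1,-0.1,0,0]
    - [3,0.1,-0.1,0,0]
    - [3.7,0.1,-0.1,0,0]
    - [3.7,0.1,-0.1,0,0]
    - [3.7,0.1,-0.1,0,0]
    - [3.7,0.1,-0.1,0,0.2]
    - [3.7,0.1,-0.1,0,0.25]
    - [3.7,0.1,-0.1,0,0.3]
    - [3.7,0.1,-0.1,0,0.35]
  squeeze: 12

```text
t: 9.4
eef_pos: [0.4958, 0.0346, 0.047]
ee_rot: [-2.837, 1.57, 0.437]
force: [0.0, 0.0, 1.0]
width: 0.0662
```

```bash
python3 -c "
from go import *
to(*bp(-144,-45.2),45,-172.35)
"
```

```text
pos [495.8  34.6  47. ] zyaw -172.38 tilt [ 8.e-04  4.e-04 -1.e+00] delta cm [0.2  0.02 0.13] norm 2.4 roll -0.03 t 9.4 F [0.03 0.01 1.01] w 0.06619876823646265 q [ 0.47  0.29 -0.62  0.   -0.66 -0.33]
```

Request:
step_arm:
  deltas:
    - [0.1,0,0,0,0.4]
    - [0.1,0,0,0,0.5]
    - [0.1,0,0,0,0.6]
    - [0.1,0,0,0,0.7]
    - [0.1,0,0,0,0.8]
    - [0.1,0,0,0,0.9]
    - [0.1,0,0,0,1]
    - [0.1,0,0,0,1]
    - [0.1,0,0,0,1]
    - [0.1,0,0,0,1]
  squeeze: 20

```text
t: 10.23
eef_pos: [0.4955, 0.0345, 0.0456]
ee_rot: [0.419, 1.571, -2.589]
force: [0.0, 0.2, 0.3]
width: 0.0494
```

```bash
python3 -c "
from go import *
from m import *
to(*bp(-144,-45.2),45,-172.35)
for c in ('side','top'):
  f=grab_frame(c)
  Q=blob(f,bp(-96)/1000,.12,.036,.055,True)
  q=(Q[:,:2]*1000-C); u=q@U;l=q@L
  print(c,len(Q),'u',np.percentile(u,[0,1,99,100]).round(1),'l',np.percentile(l,[0,1,99,100]).round(1))
  print(sumr(Q))
"
```

```text
pos [495.5  34.5  45.6] zyaw -172.38 tilt [-1.e-04 -0.e+00 -1.e+00] delta cm [0.06 0.01 0.1 ] norm 1.1 roll -0.03 t 10.2333 F [0.04 0.16 0.3 ] w 0.04942096102849329 q [ 0.47  0.3  -0.62  0.   -0.66 -0.33]
side 757 u [-169.6 -167.   -27.2  -24.5] l [-70.4 -69.9 -21.5 -19.4]
(757, 'rect', array([488.36,  80.78, 145.38,  50.19,  98.69]), 'pca', array([487. ,  85.6], dtype=float32), 98.76, 'z', np.float64(0.0455))
top 501 u [-149.8 -103.9  -28.7  -27.5] l [-69.6 -69.2 -24.4 -22.1]
(501, 'rect', array([486.94,  89.35, 122.46,  46.97,  98.47]), 'pca', array([477.8, 113.6], dtype=float32), 97.12, 'z', np.float64(0.0461))
```

Request:
step_arm:
  deltas:
    - [-0.4,0,0,0,1]
    - [-1,0,0,0,1]
    - [-2,0,0,0,1]
    - [-3,0,0,0,1]
    - [-4,0,0,0,1]
    - [-5,0,0,0,1]
    - [-6,0,0,0,1]
    - [-7,0,0,0,1]
    - [-7.4,0,0,0,1]
    - [-7.4,0,0,0,1]

```text
t: 11.17
eef_pos: [0.4962, 0.0348, 0.1209]
ee_rot: [-2.867, 1.568, 0.408]
force: [0.9, -0.3, -0.8]
width: 0.0496
```

```bash
python3 -c "
from go import *
from m import *
to(618.3,-274.9,119,-190)
f=grab_frame('side')
cv2.imwrite('pics/s6.png',cv2.resize(f['pixels'][130:280,180:330,::-1],(600,600),interpolation=cv2.INTER_CUBIC))
Q=blob(f,bp(-96)/1000,.12,.08,.14,True)
A=np.c_[Q[:,:2],np.ones(len(Q))];print(np.linalg.lstsq(A,Q[:,2],rcond=None)[0].round(3),sumr(Q))
"
```

```text
pos [496.2  34.8 120.9] zyaw -172.38 tilt [ 2.2e-03  9.0e-04 -1.0e+00] delta cm [ 0.19 32.32 -7.99] norm 332.9 roll 17.62 t 11.1667 F [ 0.88 -0.29 -0.77] w 0.049642347568539996 q [ 0.47  0.19 -0.54  0.   -0.84 -0.33]
[ 0.003 -0.012  0.12 ] (781, 'rect', array([489.15,  82.38, 142.61,  50.75,  99.13]), 'pca', array([487.5,  87.8], dtype=float32), 99.1, 'z', np.float64(0.1206))
```

View pics/s6.png

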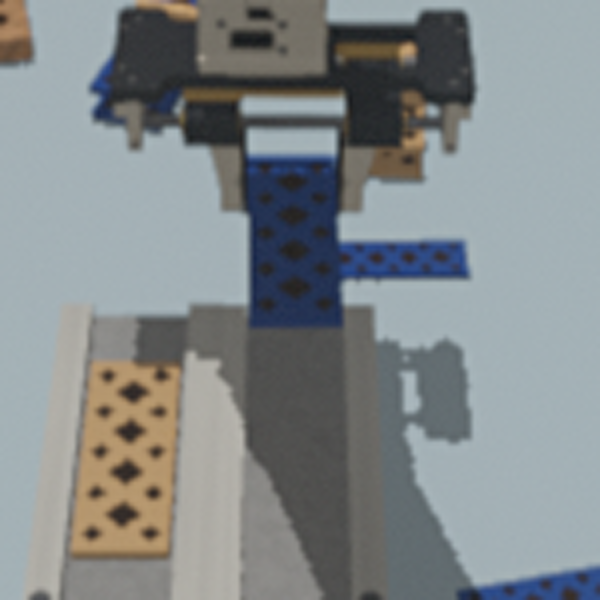

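Request:
step_arm:
  deltas:
    - [0,0.8,-0.2,1,1]
    - [0,2.4,-0.6,2,1]
    - [0,4.8,-1.2,4,1]
    - [0,7.6,-1.9,6,1]
    - [0,10.4,-2.6,8,1]
    - [0,13.2,-3.3,10,1]
    - [0,16,-4,12,1]
    - [0,18.8,-4.7,14,1]
    - [0,21.6,-5.4,16,1]
    - [0,24.2,-6,17.6,1]

```text
t: 12.05
eef_pos: [0.587, -0.1996, 0.1183]
ee_rot: [0.152, 1.569, 3.116]
force: [0.9, 0.5, -0.7]
width: 0.0499
```

```bash
python3 -c "
from go import *
to(618.3,-274.9,119,-190)"
```

```text
pos [ 587.  -199.6  118.3] zyaw 169.84 tilt [-0.0018  0.     -1.    ] delta cm [-0.07  6.86 -4.41] norm 81.6 roll -0.16 t 12.05 F [ 0.93  0.47 -0.67] w 0.049932430197533975 q [-0.01  0.37 -0.27 -0.   -0.93 -0.16]
```

Request:
step_arm:
  deltas:
    - [0,2.2,-1.4,0,1]
    - [0,4,-2.6,0,1]
    - [0,5.4,-3.5,0,1]
    - [0,6.3,-4.1,0,1]
    - [0,6.8,-4.4,0,1]
    - [0.8,6.8,-4.4,0,1]
    - [1.8,6.8,-4.4,0,1]
    - [2.8,6.8,-4.4,0,1]
    - [3,6.8,-4.4,0,1]
    - [3,6.8,-4.4,0,1]

```text
t: 12.88
eef_pos: [0.6176, -0.271, 0.088]
ee_rot: [-0.043, 1.568, 2.925]
force: [-0.4, 0.5, 0.6]
width: 0.0497
```

```bash
python3 -c "
from go import *
from m import *
to(618.3,-274.9,48,-190)
for c in ('side','top'):
  f=grab_frame(c)
  cv2.imwrite(f'pics/{c}7.png',cv2.resize(f['pixels'][70:220,180:420,::-1],(800,500),interpolation=cv2.INTER_CUBIC))
  Q=blob(f,(.6265,-.2287),.12,.06,.12,True)
  A=np.c_[Q[:,:2],np.ones(len(Q))];print(np.linalg.lstsq(A,Q[:,2],rcond=None)[0].round(3),sumr(Q))
  b=np.radians(79.95);q=Q[:,:2]*1000-[626.5,-228.7];u=q@[np.cos(b),np.sin(b)];l=q@[np.sin(b),-np.cos(b)]
  print(np.percentile(u,[0,1,99,100]).round(1),np.percentile(l,[0,1,99,100]).round(1))
"
```

```text
pos [ 617.6 -271.    88. ] zyaw 170.06 tilt [-2.6e-03  6.0e-04 -1.0e+00] delta cm [ 4.    0.37 -0.14] norm 40.2 roll 0.06 t 12.8833 F [-0.38  0.46  0.65] w 0.04973891786965401 q [-0.13  0.48 -0.17 -0.   -0.92 -0.05]
[-0.007 -0.01   0.09 ] (420, 'rect', array([ 624.89, -224.59,  144.52,   52.31,   81.7 ]), 'pca', array([ 625.5, -215.3], dtype=float32), 81.82, 'z', np.float64(0.088))
[-68.8 -65.9  74.3  75.9] [-30.1 -28.6  21.2  24.2]
[0. 0. 0.] (0, 'rect', array([0., 0., 0., 0., 0.]), 'pca', array([nan, nan], dtype=float32), nan, 'z', np.float64(nan))m.py:13: RuntimeWarning: Mean of empty slice.
  mu=q.mean(0);e,E=np.linalg.eigh(np.cov(q.T));d=E[:,1]
  ret = um.true_divide(
  avg = a.mean(axis, **keepdims_kw)
m.py:13: RuntimeWarning: Degrees of freedom <= 0 for slice
  mu=q.mean(0);e,E=np.linalg.eigh(np.cov(q.T));d=E[:,1]
  c *= np.true_divide(1, fact)
  c *= np.true_divide(1, fact)
  return _methods._mean(a, axis=axis, dtype=dtype,
  ret = ret.dtype.type(ret / rcount)
Traceback (most recent call last):
IndexError: index -1 is out of bounds for axis 0 with size 0
```

View pics/side7.png

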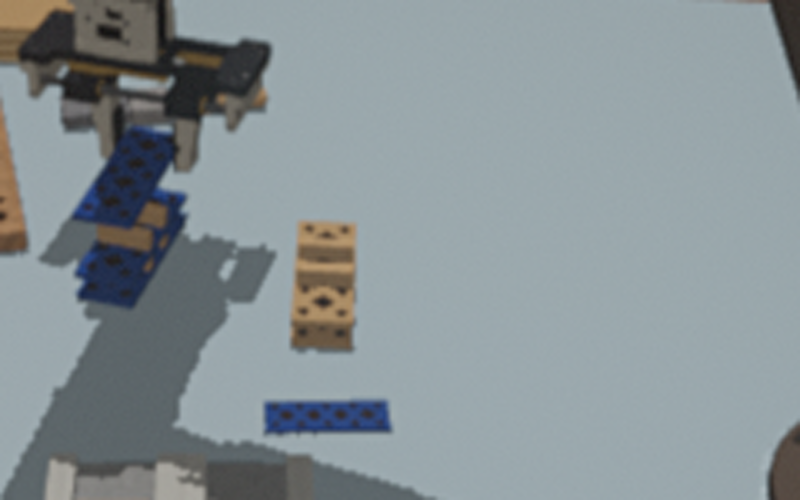

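View pics/top7.png

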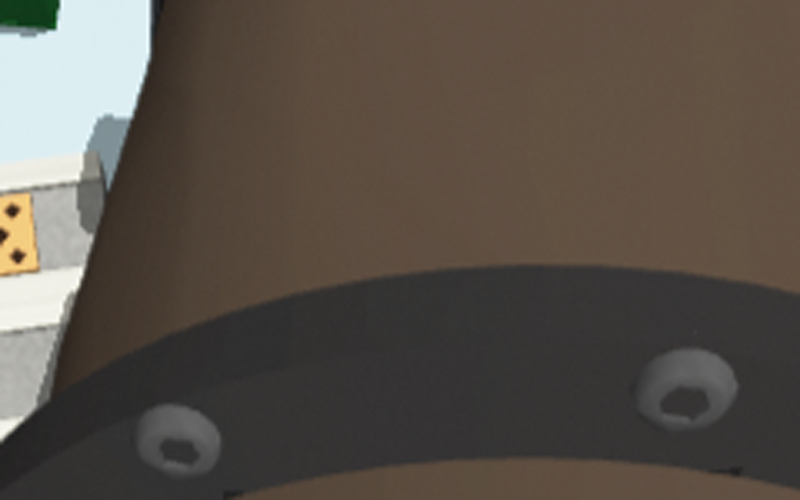

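```bash
cat > fit.py <<'E'
from h import *
from scipy.optimize import minimize
def rmask(f,zt,x,y,yaw,W,H,S=8):
    b=np.radians(yaw);d=np.array([np.cos(b),np.sin(b)]);n=np.array([d[1],-d[0]])
    c=[np.array([x,y])+s*d*H/2+t*n*W/2 for s,t in((1,1),(1,-1),(-1,-1),(-1,1))]
    return np.array([proj(f,[*(p/1000),zt]) for p in c])
def cover(f,poly,box,S=8):
    l,t,r,b=box;m=np.zeros(((b-t)*S,(r-l)*S),np.uint8)
    q=(poly+0.5-[l,t])*S-0.5
    cv2.fillConvexPoly(m,np.round(q*16).astype(np.int32),255,shift=4)
    return cv2.resize(m,(r-l,b-t),interpolation=cv2.INTER_AREA)/255.
def fit(f,zt,x0,blue=True,W=50,H=140,ztol=.0035,ignore=None):
    # mask: colour/zplane pixels, holes closed
    D=f["range_z"];V=np.array(f["view"],float)
    v,u=np.mgrid[:D.shape[0],:D.shape[1]]
    P=np.stack([(u-f["cx"])/f["fx"]*D,(v-f["cy"])/f["fy"]*D,D],-1);P=(P-V[:3,3])@V[:3,:3]
    near=(np.hypot(P[...,0]-x0[0]/1000,P[...,1]-x0[1]/1000)<.095)&(D>0)
    m=near&(abs(P[...,2]-zt)<ztol)
    poly=rmask(f,zt,*x0,W,H);l,t=np.floor(poly.min(0)).astype(int)-8;r,b=np.ceil(poly.max(0)).astype(int)+8
    box=(l,t,r,b);M=m[t:b,l:r].astype(float)
    w=np.ones_like(M)
    occ=near&(P[...,2]>zt+ztol)   # occluders: ignore
    w[cv2.dilate(occ[t:b,l:r].astype(np.uint8),np.ones((3,3)))>0]=0
    def cost(p): return (w*(cover(f,rmask(f,zt,*p,W,H),box)-M)**2).sum()
    best=min((minimize(cost,np.array(x0)+d,method="Nelder-Mead",options=dict(initial_simplex=np.array(x0)+d+np.array([[0,0,0],[4,0,0],[0,4,0],[0,0,3]]),xatol=.05,fatol=.01)) for d in([0,0,0],[2,-2,1.],[-2,2,-1.])),key=lambda r:r.fun)
    return best.x.round(2),round(best.fun,2),int(M.sum())
E
python3 - <<'E'
from station import *
from fit import *
f0={c:dict(np.load(f"{c}0.npz")) for c in("side","top")}
for c in f0:
    print(c,"panel0",fit(f0[c],.046,(479.5,147,97.6)),"birch",fit(f0[c],.046,(566,186,97.6)))
    print(c,"stack",fit(f0[c],.027,(626.5,-228.7,80)))
    print(c,"birchst",fit(f0[c],.027,(460,-197,93.6)))
f=grab_frame("side");np.savez("side7.npz",**f)
for z in(.0875,.0885): print("held",fit(f,z,(626,-225,81),ztol=.005))
s=get_state();print(s["eef_pos"],s["ee_rot"])
E
```

```text
side panel0 (array([478.35, 147.52,  97.66]), np.float64(515.62), 1872) birch (array([563.88, 186.36,  97.67]), np.float64(578.21), 1986)
side stack (array([ 624.85, -227.65,   80.07]), np.float64(20.88), 369)
side birchst (array([ 459.4 , -196.81,   93.62]), np.float64(16.75), 373)
top panel0 (array([480.58, 146.65,  97.65]), np.float64(655.68), 3115) birch (array([566.05, 185.44,  97.57]), np.float64(608.59), 3046)
top stack (array([ 627.  , -228.74,   80.25]), np.float64(26.77), 1222)
top birchst (array([ 460.98, -197.2 ,   93.71]), np.float64(26.23), 1273)
held (array([ 626.03, -220.68,   81.12]), np.float64(40.84), 574)
held (array([ 625.79, -221.31,   81.69]), np.float64(45.9), 577)
[ 0.61892583 -0.27165109  0.08995386] [ 2.86532855  1.57024899 -0.44984866]
```

```bash
python3 - <<'E'
from station import *
from fit import *
import time
ps=[]
for i in range(4):
    f=grab_frame("side");s=get_state();ps.append(s["eef_pos"])
    r=[]
    for zt,tol in((.087,.003),(.088,.003),(.089,.003),(.088,.004)):
        b=fit(f,zt,(626,-225,80.5),ztol=tol);r.append([*b[0],b[1],b[2]])
    print(np.round(r,1).tolist())
    Q=pts(f,np.ones((384,512),bool));
    from scipy.spatial.transform import Rotation as R
    M=R.from_euler("xyz",s["ee_rot"]).as_matrix();print(np.degrees(np.arctan2(M[1,2],M[0,2])))
print(np.mean(ps,0),np.std(ps,0),s["t"])
i=cv2.resize(f["pixels"][95:165,185:255,::-1],(600,600),interpolation=cv2.INTER_CUBIC)
for p,z,col in(((626,-221,81.2),.088,(0,255,255)),((624.85,-227.65,80.07),.027,(0,255,0))):
    from fit import rmask
    q=(rmask(f,z,*p,50,140)+.5-[185,95])*600/70
    cv2.polylines(i,[np.round(q).astype(np.int32)],True,col,1)
cv2.imwrite("pics/s8.png",i)
E
```

```text
[[625.7, -223.2, 82.2, 9.1, 292.0], [625.4, -222.5, 81.2, 13.4, 413.0], [626.3, -221.8, 81.8, 14.1, 485.0], [625.4, -221.5, 81.6, 18.7, 511.0]]
170.04592596132053
[[625.9, -223.6, 79.9, 10.1, 291.0], [625.3, -223.1, 80.5, 12.4, 399.0], [626.1, -222.6, 81.3, 12.9, 474.0], [625.7, -222.6, 80.2, 24.1, 498.0]]
170.03583009184266
[[625.1, -223.0, 80.9, 7.4, 255.0], [625.3, -222.0, 80.8, 12.4, 401.0], [625.9, -223.7, 80.8, 17.1, 479.0], [625.7, -222.1, 81.7, 25.0, 507.0]]
170.0267248591102
[[625.9, -223.3, 81.5, 4.6, 257.0], [625.5, -222.3, 81.5, 11.2, 405.0], [625.8, -222.3, 80.8, 20.8, 492.0], [625.5, -221.8, 81.3, 22.2, 513.0]]
170.0246411705105
[ 0.61899142 -0.27184936  0.09016078] [3.35588496e-05 5.94191872e-05 3.34372399e-05] 13.2333
```

View pics/s8.png

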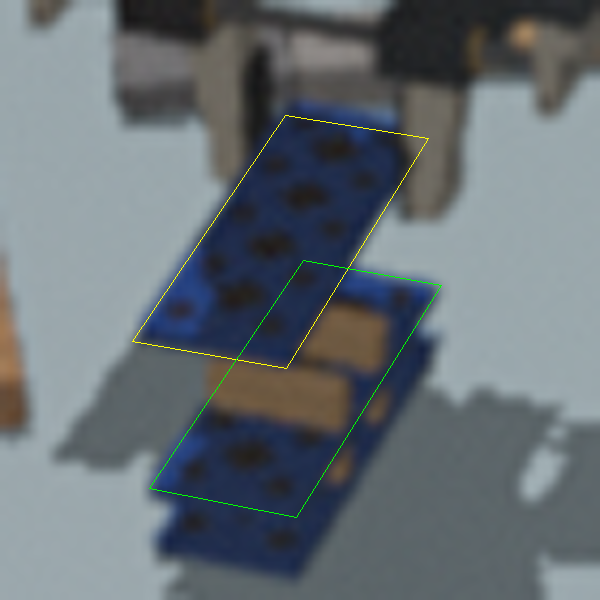

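Request:
step_arm:
  deltas:
    - [0,0.2,0,0.9,1]
    - [0.5,0.4,0.05,0.9,1]
    - [1.2,0.4,0.05,0.9,1]
    - [2,0.4,0.05,0.9,1]
    - [2.7,0.4,0.05,0.9,1]
    - [3.2,0.4,0.05,0.9,1]
    - [3.5,0.4,0.05,0.9,1]
    - [3.7,0.4,0.05,0.9,1]
    - [3.7,0.4,0.05,0.9,1]
    - [3.7,0.4,0.05,0.9,1]

```text
t: 14.07
eef_pos: [0.6176, -0.2759, 0.0526]
ee_rot: [2.552, 1.571, -0.78]
force: [-0.4, -0.1, 0.5]
width: 0.0497
```

```bash
python3 - <<'E'
from fit import *
from go import *
f=grab_frame("side");f=grab_frame("side");np.savez("side9.npz",**f)
to(618,-276,48,-190.9)
for zt in(.050,.0515,.053): print(fit(f,zt,(626,-227,80.5),ztol=.003))
i=cv2.resize(f["pixels"][95:165,185:255,::-1],(600,600),interpolation=cv2.INTER_CUBIC)
q=(rmask(f,.027,624.85,-227.65,80.07,50,140)+.5-[185,95])*600/70
cv2.polylines(i,[np.round(q).astype(np.int32)],True,(0,255,0),1)
q=(rmask(f,.052,624.85,-227.65,80.07,50,140)+.5-[185,95])*600/70
cv2.polylines(i,[np.round(q).astype(np.int32)],True,(0,255,255),1)
cv2.imwrite("pics/s9.png",i)
E
```

```text
pos [ 617.7 -275.9   52.9] zyaw 169.12 tilt [ 6.e-04 -2.e-04 -1.e+00] delta cm [ 0.49  0.01 -0.03] norm 5.0 roll 0.02 t 14.1667 F [ 0.78 -0.08 -0.58] w 0.04975101168109175 q [-0.13  0.52 -0.2   0.   -0.85 -0.06]
(array([ 625.45, -227.64,   80.62]), np.float64(4.61), 320)
(array([ 625.62, -226.79,   80.86]), np.float64(13.69), 463)
(array([ 625.22, -228.37,   80.27]), np.float64(31.02), 498)
```

View pics/s9.png

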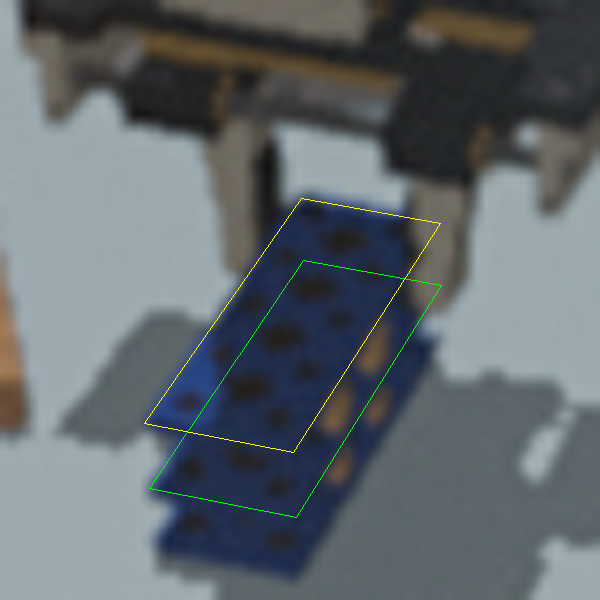

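Request:
step_arm:
  deltas:
    - [0.1,0,0,0.4,1]
    - [0.2,0,0,0.4,1]
    - [0.25,0,0,0.4,1]
    - [0.3,0,0,0.4,1]
    - [0.35,0,0,0.4,1]
    - [0.4,0,0,0.4,1]
    - [0.45,0,0,0.4,1]
    - [0.45,0,0,0.4,1]
    - [0.45,0,0,0.4,1]
    - [0.45,0,0,0.4,1]

```text
t: 15.0
eef_pos: [0.6175, -0.2759, 0.0481]
ee_rot: [2.105, 1.571, -1.234]
force: [0.4, 0.8, -0.1]
width: 0.0499
```

```bash
python3 - <<'E'
from fit import *
from go import *
f=grab_frame("side");f=grab_frame("side")
to(618,-276,48,-190.9)
from m import blob
Q=blob(f,(.626,-.228),.1,.044,.056,True);A=np.c_[Q[:,:2]-[.626,-.228],np.ones(len(Q))];print(np.linalg.lstsq(A,Q[:,2],rcond=None)[0].round(4))
for zt in(.0465,.0475,.0485): print(fit(f,zt,(626,-227,80.5),ztol=.003))
E
```

```text
pos [ 617.5 -275.9   48.1] zyaw 168.71 tilt [ 1.e-04 -0.e+00 -1.e+00] delta cm [ 0.01  0.   -0.05] norm 0.6 roll -0.39 t 15.1 F [-0.31 -0.08 -0.98] w 0.04967320414505696 q [-0.13  0.53 -0.2   0.   -0.84 -0.06]
[ 0.0022 -0.0046  0.0481]
(array([ 625.46, -227.18,   80.43]), np.float64(8.97), 452)
(array([ 624.63, -228.4 ,   79.78]), np.float64(21.38), 502)
(array([ 624.8 , -229.  ,   79.66]), np.float64(37.92), 502)
```

Request:
step_arm:
  deltas:
    - [0.03,0,0,0,1]
    - [0.06,0,0,0,1]
    - [0.08,0,0,0,1]
    - [0.08,0,0,0,1]
    - [0.08,0,0,0,1]
    - [0.08,0,0,0,1]
    - [0.08,0,0,0,1]
    - [0.08,0,0,0,1]
    - [0.08,0,0,0,1]
    - [0.08,0,0,0,1]

```text
t: 15.93
eef_pos: [0.6175, -0.2759, 0.0474]
ee_rot: [2.509, 1.571, -0.829]
force: [-0.1, 0.1, 2.9]
width: 0.0496
```

```bash
python3 - <<'E'
from go import *
for i in range(4): grab_frame("side"); s=get_state(); print(s["force"].round(2),s["moment"].round(3),s["eef_pos"].round(4))
E
```

```text
[-0.33  0.08  2.94] [0.121 0.132 0.008] [ 0.6175 -0.2759  0.0474]
[-0.18  0.38  3.37] [0.157 0.169 0.073] [ 0.6175 -0.2759  0.0474]
[-0.41  0.48  2.74] [0.111 0.161 0.034] [ 0.6175 -0.2759  0.0473]
[-0.57 -0.46  2.45] [0.06 0.18 0.02] [ 0.6175 -0.2759  0.0474]
```

Request:
step_arm:
  deltas:
    - [-0.02,0,0,0,0.9]
    - [-0.02,0,0,0,0.7]
    - [-0.02,0,0,0,0.5]
    - [-0.02,0,0,0,0.3]
    - [-0.02,0,0,0,0.1]
    - [-0.02,0,0,0,0]
    - [-0.02,0,0,0,0]
    - [-0.02,0,0,0,0]
    - [-0.02,0,0,0,0]
    - [-0.02,0,0,0,0]

```text
t: 16.97
eef_pos: [0.6174, -0.2758, 0.0474]
ee_rot: [0.017, 1.571, 2.962]
force: [-0.5, -0.0, 0.4]
width: 0.0864
```

```bash
python3 - <<'E'
from go import *
import cv2
f=grab_frame("side"); s=get_state(); print(s["force"],s["width"])
cv2.imwrite("pics/s10.png",cv2.resize(f["pixels"][85:165,180:260,::-1],(600,600),interpolation=cv2.INTER_CUBIC))
E
```

```text
[0.37068932 0.65385555 0.49471621] 0.0870350901218352
```

View pics/s10.png

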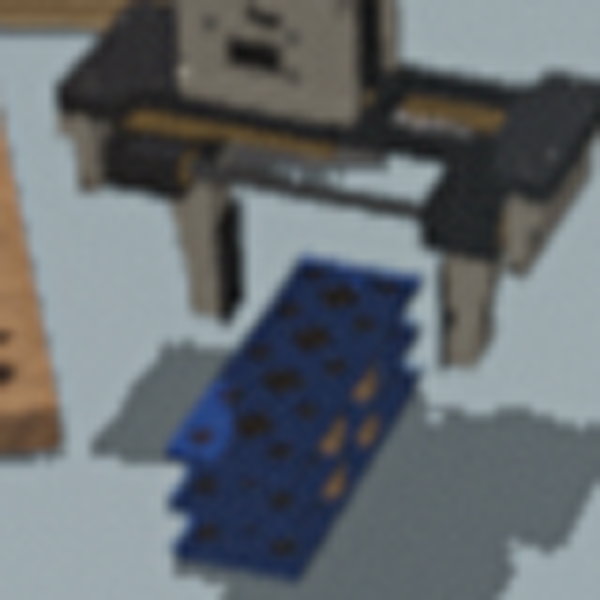

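Released, and the fingers are clear of the panel. I'm lifting straight up, then swinging aside for a view from the top.

Request:
step_arm:
  deltas:
    - [-1,0,0,0,0]
    - [-2.5,0,0,0,0]
    - [-4.5,0,0,0,0]
    - [-7,0,0,0,0]
    - [-10,0,0,0,0]
    - [-13,0,0,0,0]
    - [-15,0,0,0,0]
    - [-15,0,0,0,0]
    - [-15,0,0,0,0]
    - [-15,0,0,0,0]

```text
t: 17.85
eef_pos: [0.617, -0.2756, 0.1975]
ee_rot: [-1.16, 1.57, 1.785]
force: [-0.1, 0.3, -0.7]
width: 0.0878
```

Request:
step_arm:
  deltas:
    - [0,-3,0,0,0]
    - [0,-7,0,0,0]
    - [0,-11,0,0,0]
    - [0,-15,0,0,0]
    - [0,-19,0,0,0]
    - [0,-23,0,0,0]
    - [0,-27,0,0,0]
    - [0,-31,0,0,0]
    - [0,-34,0,0,0]
    - [0,-35,0,0,0]

```text
t: 18.68
eef_pos: [0.6858, 0.0715, 0.1956]
ee_rot: [0.398, 1.568, -2.938]
force: [-0.3, -0.1, 0.4]
width: 0.0877
```

```bash
python3 - <<'E'
from fit import *
from go import *
to(618,0,200,-190)
f0={c:dict(np.load(f"{c}0.npz")) for c in("side","top")}
for c in("side","top"):
    f=grab_frame(c);cv2.imwrite(f"pics/{c}11.png",cv2.resize(f["pixels"][:,:,::-1],(800,600)))
    print(c,"laid",fit(f,.048,(626,-228,80)),"stack0",fit(f0[c],.027,(626,-228,80)))
    print(c,"birch",fit(f,.046,(566,186,97.6)))
    from m import blob
    Q=blob(f,(.626,-.228),.09,.044,.056,True)
    if len(Q)>9:
        A=np.c_[Q[:,:2]-[.626,-.228],np.ones(len(Q))];print(len(Q),np.linalg.lstsq(A,Q[:,2],rcond=None)[0].round(4))
E
```

```text
pos [685.8  71.5 195.6] zyaw 168.9 tilt [-2.3e-03 -5.0e-04 -1.0e+00] delta cm [-0.42  8.33  5.28] norm 98.7 roll -1.1 t 18.6833 F [-0.28 -0.08  0.43] w 0.08772394033295242 q [ 0.39  0.41 -0.02 -0.   -1.14 -0.58]
side laid (array([ 624.94, -227.59,   79.98]), np.float64(27.78), 523) stack0 (array([ 624.88, -227.69,   80.04]), np.float64(20.95), 369)
side birch (array([563.68, 186.51,  97.8 ]), np.float64(530.5), 1989)
501 [-0.002 -0.001  0.048]
top laid (array([ 626.91, -229.56,   79.81]), np.float64(32.53), 1541) stack0 (array([ 627.04, -228.74,   80.31]), np.float64(26.71), 1222)
top birch (array([566.04, 185.5 ,  97.72]), np.float64(651.31), 3065)
1275 [ 0.0026 -0.0008  0.048 ]
```

View pics/top11.png

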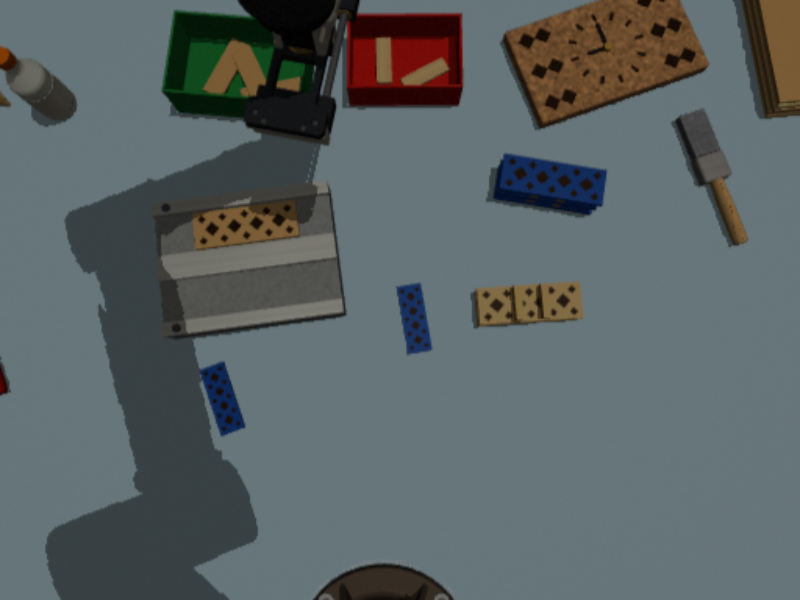

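View pics/side11.png

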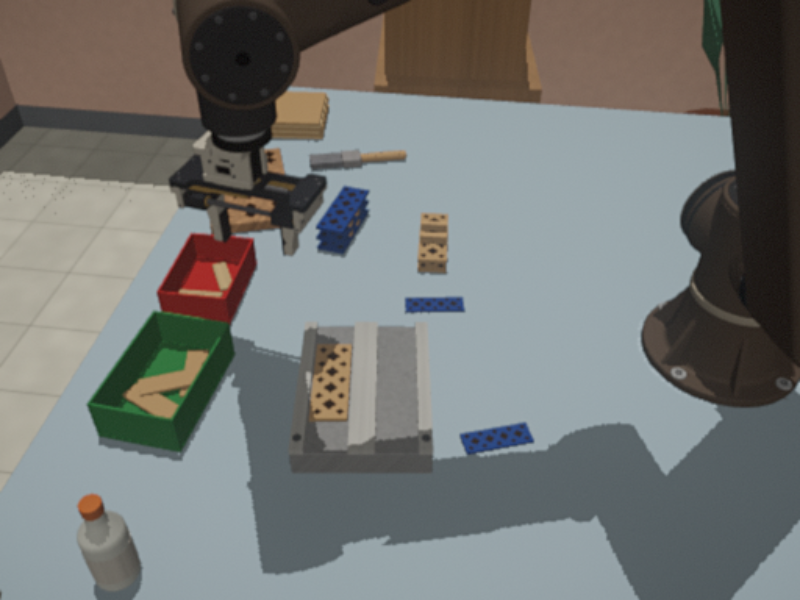

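The panel now sits on the blue stack at side px about (343,217) and top px (552,182). It is within 1 mm and 0.5° of the panels below in both views, and level. The birch panel hasn't moved, and the gripper is well clear.

```bash
python3 -c "
from station import *
print(job_done())"
```

```text
the job is handed in; nothing more can be done
None
```

The blue panel is laid on the sticks at the top of the blue stack and released. I handed the job in after 18.8 s of the 54 s allowed.

- **How it was done:** I pushed the panel along its lane with the closed fingertips until about 47 mm hung over the edge. I then gripped the overhanging end by its sides, turned it to the stack's angle, lowered it until it touched with about 3 N, and let go.
- **Placement check:** compared with the stack panel below, the side camera showed the laid panel off by about 0.1 mm and 0.1°. The top camera showed about 0.8 mm along the panel and 0.5°. Its top stands at 48.0 mm and level in both views.
- **Surroundings:** the birch panel stayed where it was, to within the measuring noise. The loose small panels and the birch stack look untouched, and the gripper was well clear.
- **Disagreements:** the two cameras differ by about 2 mm in absolute position, so I compared panel and stack within one camera each time. The held panel looked turned about 1° in the gripper, with its free end about 1 mm low. I corrected the turn before laying it down, and it lay level after release.

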